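# Sort left- and right-hand lid-hinge brackets at the PCR bench

## Task

The lid hinges of the lab's thermal cycler are being sorted for refitting. Put the left-hand bracket into the left bin and its mirror image, the right-hand bracket, into the right bin (left and right as seen from the robot), each wholly inside, standing on its foot on the bin's floor. Leave the centre bracket, which has a toe on both sides, where it lies.

Things in the scene. Friction and masses are not known exactly. Their poses are not given: they have to be found in the camera images.
- left_bracket_mid (a point): Left-hand steel hinge bracket, 0.16 kg, loose, on its flat foot. Foot 6 mm thick: bar 100 (x) by 24 mm; at its +x end one toe, 26 mm along x, out to +47 mm in y. From above, barrel towards you, the toe points left. Web 10 mm thick (y), x -30 to 34, 46 tall: grip it across y from above, tips clear of the foot. Barrel across the bar at x = -38. Point: mid-web, 23 mm above the underside; z up.
- right_bracket_mid (a point): Right-hand steel hinge bracket, 0.16 kg, loose, on its flat foot. Foot 6 mm thick: bar 100 (x) by 24 mm; at its +x end one toe, 26 mm along x, out to -47 mm in y. From above, barrel towards you, the toe points right. Web 10 mm thick (y), x -30 to 34, 46 tall: grip it across y from above, tips clear of the foot. Barrel across the bar at x = -38. Point: mid-web, 23 mm above the underside; z up.
- centre_bracket_mid (a point): Centre bracket, not to be moved: same steel, loose, on its flat foot. Foot 6 mm thick: bar 100 (x) by 24 mm; at its +x end two toes, 26 mm along x, out to 47 mm either side in y (a T from above). Web 10 mm thick (y), x -30 to 34, 46 tall: upright along the bar. Barrel across the bar at x = -38. Point: mid-web, 23 mm above the underside; z up.
- left_bin_in (a point): The left bin: grey open tray fixed to the bench on the left as seen from the robot (+y side); both bins are alike. Outside 190 (own x) by 160 (own y) by 45 mm high, walls and floor 5 mm. Point: centre of the inner floor, 5 mm above the bench; axes along the walls, z up.
- right_bin_in (a point): The right bin: grey open tray fixed to the bench on the right as seen from the robot (-y side); both bins are alike. Outside 190 (own x) by 160 (own y) by 45 mm high, walls and floor 5 mm. Point: centre of the inner floor, 5 mm above the bench; axes along the walls, z up.
There are look-alikes about, which are no part of the job. What is shaped like the part that bears left_bracket_mid but blue or orange is not meant.

How it is judged (in metres and radians):
At the end, for the whole second after the job is handed in: Left-hand bracket in the left bin, right-hand bracket in the right bin, each on its foot on the bin floor (height within 10 mm, upright within 11 degrees), its middle within 85 mm (bin x) and 70 mm (bin y) of the bin centre, at rest (under 20 mm/s) (x of left_bracket_mid in the frame of left_bin_in between -0.085 and 0.085 m and y of left_bracket_mid in the frame of left_bin_in between -0.07 and 0.07 m and z of left_bracket_mid in the frame of left_bin_in between 0.013 and 0.033 m and angle between each of left_bracket_mid, right_bracket_mid's own z axis and vertical below 0.2 rad and linear speed of each of left_bracket, right_bracket below 0.02 m/s and x of right_bracket_mid in the frame of right_bin_in between -0.085 and 0.085 m and y of right_bracket_mid in the frame of right_bin_in between -0.07 and 0.07 m and z of right_bracket_mid in the frame of right_bin_in between 0.013 and 0.033 m); the robot touches nothing.
It fails at once if the two-toed centre bracket is moved by more than 25 mm (distance of centre_bracket_mid from where it was at the start of the episode above 0.025 m).
It also fails if it takes over 64 s, if anything falls off the work surface, if the arm or the gripper's body presses on something with over 40 N, if the wrist force passes 120 N, or if a joint passes its speed limit or range.

## Robot

A 6-joint arm with a two-finger parallel gripper is mounted at the origin on the work surface. World frame = base frame: x ahead of the robot, y to its left, z up, the work surface at z = 0. Lengths are in m, angles in degrees, forces in N, time in s.
With the tool pointing down it reaches from about 0.3 to 0.75 m from the base axis. Payload 8.5 kg.
Tool frame: the origin (TCP) lies at the very end of the fingers, on their centre line; the grasp point (between the pads) lies 19 mm behind it; z points along the fingers, y is the line along which they close (so a half turn about z gives the same grasp; the last joint's range is limited). The gripper opens to 85 mm and grips with 20 to 120 N. Pads are 22 mm wide; open, the fingers measure 114 mm over their backs; the gripper's body (76 mm by 85 mm) begins 54 mm behind the grasp point. The pads swing forward as they close: fully open they stand 13 mm farther back than shut.
Start: joints at [-89.055, 21.807, 74.336, -0, 83.858, -12.336], TCP at [0.126, -0.535, 0.231] pointing down, gripper open.
Joint ranges: [-178.18, 178.18], [-50.72, 133.34], [12.68, 142.11], [-81.47, 261.47], [9.98, 163.14], [-165.26, 165.26]. Speed limits (degrees/s): [136.94, 136.94, 180, 180, 180, 180].

## Interface

Orientations are given as a 3x3 rotation matrix whose columns are the frame's x, y, z axes.
In Python, from rig import observe, cams, ticket gives the robot as it stands.
- The arm moves only by the tool move_arm, never from a script. Its arguments are lists of equal length, an entry for each row: "jaw": the finger opening in cm, from 0 to 8.54; "dp": the shift along the tool's x, y, z in cm, a list of three; "turn": the turn, a rotation vector about the tool's x, y, z in rad, a list of three. In form: {"jaw": [jaw, ...], "dp": [[tx, ty, tz], ...], "turn": [[wx, wy, wz], ...]}. A call has 1 to 12 rows; each row shifts and turns the commanded pose from where the row before left it, along the tool's axes as they then stand; what a row does not reach is not made up. A row lasts 1/12 s, in which the tool goes at most 41.7 mm and 7.16 degrees, less where a joint would pass 70% of its speed; a pose out of reach is approached as far as the arm can. A call is refused whole if a number of a shift passes 4.17 or a number of a turn 0.125, either way. A call with a gripper value outside its range is refused whole. The fingers move at their own pace and stop on an object; "force" is the grip in N (left out, the last holds). Time passes only in rows, so rows that do not move let the fingers close. It gives the time, the measured TCP pose, the force, the opening and the grip force at its end, in the units of the state.
- observe(): the state, without advancing time (a new reading comes with each control period).
- cams.get_image(name): name is "scene" or "top" or "wrist"; returns (picture, depth): 384x512x3 uint8, red, green, blue; 384x512 float32, m along the optical axis (not along the pixel's ray), 0 where there is no reading.
- cams.calibration(name): a dict with "vertical_fov" (degrees; the focal length in pixels is half the picture's height over the tangent of half this angle, whatever the lens; pixels are square), "cx", "cy" (the principal point, pixels), "k1" (the pictures are not rectified: a ray, as slopes to the right and down, at radius r is drawn at 1 + k1 r^2 times it, then the intrinsics apply), "view" (4x4, takes a point from world to camera coordinates); the wrist camera has in their place "tool_from_camera" (4x4, takes a point from camera to tool coordinates, whose origin is the TCP and whose axes are the flange's). Camera axes: x right, y up, looking along -z (the intrinsics and any distortion apply to the point x, -y, -z); pixel columns grow to the right and rows downward; lengths in m; the calibration is good to about 2 mm. A picture is of the moment at which its call begins: read the wrist's pose just before it. calibration takes no time and is no camera call.
- ticket.close_job(): hands the job in; it is judged then, once.
Trained networks look in the newest picture that a camera, given by its name, has taken for a name from the list of things; names that differ only in an ending like _2 or _b are one class to them, and where a whole thing is asked for, a point or a joint stands for the part that bears it (a point fixed in the world has none). Each returns a list of dicts, best first, with "p" (0 to 1); they miss things now and then, are a little off and sometimes report something else, mostly with a low value. They report only what shows in the picture. A call takes as long as a camera call. They do not tell look-alikes from the thing itself.
- cams.spot_in(camera, query): "box" ([centre column, centre row, width, height] as shares, 0 to 1, of the picture: columns of its width, rows of its height, round what is visible of it).
- cams.outline_of(camera, query): "mask" (384x512 bool, what is visible of it) and "box" ([centre column, centre row, width, height] as shares, 0 to 1, of the picture: columns of its width, rows of its height, round what is visible of it).
- cams.mark_of(camera, query): "location" ([column, row] as shares, 0 to 1, of the picture: columns of its width, rows of its height: a listed point, or the origin of a listed thing).
The state is a dict: "time_s": time; "q": joint angles; "qvel": joint speeds; "joint_efforts": joint torques, N m; "position": TCP position; "tool_rot": TCP orientation; "ft_force": force on the tool from outside, world axes, zero at the start; "wrist_torque": the same for the moment, N m; "grip_width": finger opening in m; "gripper_force": force on a finger pad.
Only numpy, scipy, OpenCV 4.12 (cv2) and the standard library are available. Lean on these libraries where they do the work, as an engineer would, in place of code of your own. Each camera call takes 0.05 s, during which the arm holds its last target. There are 200 camera calls.

## Working session

There is one attempt and no reset: what is moved stays moved. The work goes in short steps, Python scripts to look and compute and a tool call to move; the robot and the scene stay as the last step left them, time stands still between calls to the robot, and variables do not carry over. Pictures are saved under pics/ and viewed, at most 10 in all, crops included, and the job is handed in when it is done.

Besides the shell and the picture viewer there is one more tool, called after "Request:" in YAML: its name, and indented under it one key for each argument. move_arm: Moves the arm, as the interface text tells. Its arguments: {"type":"object","properties":{"jaw":{"type":"array","items":{"type":"number"}},"dp":{"type":"array","items":{"type":"array","items":{"type":"number"}}},"turn":{"type":"array","items":{"type":"array","items":{"type":"number"}}},"force":{"type":"number"}},"required":["jaw","dp","turn"]}

```bash
mkdir -p pics; cat > h.py <<'E'
import numpy as np, cv2
from rig import observe, cams, ticket
def pts(cam, d, T=None):
    c=cams.calibration(cam); f=192/np.tan(np.radians(c["vertical_fov"])/2)
    v,u=np.mgrid[0:384,0:512].astype(float)
    K=np.array([[f,0,c["cx"]],[0,f,c["cy"]],[0,0,1]])
    xd=(u-c["cx"])/f; yd=(v-c["cy"])/f; x,y=xd.copy(),yd.copy()
    for _ in range(20):
        s=1+c["k1"]*(x*x+y*y); x,y=xd/s,yd/s
    P=np.stack([x*d,-y*d,-d,np.ones_like(d)],-1)
    M=np.linalg.inv(np.array(c["view"])) if "view" in c else T@np.array(c["tool_from_camera"])
    W=(P@M.T)[...,:3]; W[d<=0]=np.nan
    return W
def toolT():
    s=observe(); T=np.eye(4); T[:3,:3]=s["tool_rot"]; T[:3,3]=s["position"]; return T
E
python3 - <<'E'
from h import *
ims=[]
for n in("top","scene"):
    im,d=cams.get_image(n); np.savez(f"{n}.npz",im=im,d=d); cv2.imwrite(f"pics/{n}.png",cv2.resize(im[...,::-1],None,fx=1.5,fy=1.5))
    W=pts(n,d)
    for q in("left_bracket_mid","right_bracket_mid","centre_bracket_mid","left_bin_in","right_bin_in"):
        for r in cams.outline_of(n,q):
            m=r["mask"]; p=W[m]; p=p[~np.isnan(p[:,0])]
            if len(p)==0: continue
            print(n,q,round(r["p"],2),np.round(np.array(r["box"])*[512,384,512,384]),np.round(np.median(p,0),3),np.round(p.max(0),3)[2],im[m].mean(0).round())
E
```

```text
top left_bracket_mid 0.91 [293. 198.  29.  32.] [ 0.467 -0.12   0.009] 0.053 [108. 107. 105.]
top left_bracket_mid 0.61 [257. 229.  34.  25.] [0.352 0.002 0.009] 0.052 [150.  85.  49.]
top left_bracket_mid 0.55 [293. 151.  31.  25.] [ 0.6   -0.116  0.014] 0.05 [ 49.  63. 112.]
top left_bracket_mid 0.54 [325. 238.  30.  33.] [ 0.322 -0.201  0.008] 0.052 [ 54.  69. 117.]
top right_bracket_mid 0.83 [219. 181.  36.  21.] [0.506 0.112 0.011] 0.055 [102. 102.  99.]
top centre_bracket_mid 0.57 [249. 124.  31.  28.] [0.671 0.028 0.007] 0.051 [109. 108. 105.]
top left_bin_in 0.76 [140. 186.  65.  73.] [0.498 0.387 0.006] 0.053 [75. 72. 74.]
top right_bin_in 0.56 [375. 184.  63.  66.] [ 0.495 -0.38   0.006] 0.052 [74. 72. 74.]
scene left_bracket_mid 0.88 [255. 182.  37.  23.] [0.361 0.009 0.016] 0.046 [109.  61.  35.]
scene left_bracket_mid 0.81 [217. 211.  38.  36.] [ 0.475 -0.127  0.007] 0.047 [87. 87. 85.]
scene left_bracket_mid 0.77 [128. 175.  26.  33.] [ 0.273 -0.358  0.008] 0.047 [37. 53. 95.]
scene left_bracket_mid 0.76 [179. 185.  29.  26.] [ 0.343 -0.214  0.024] 0.047 [31. 46. 85.]
scene left_bracket_mid 0.56 [220. 249.  52.  39.] [ 0.607 -0.125  0.015] 0.047 [27. 44. 88.]
scene right_bracket_mid 0.92 [307. 210.  43.  34.] [0.513 0.119 0.011] 0.047 [85. 84. 82.]
scene centre_bracket_mid 0.94 [290. 278.  45.  46.] [0.686 0.021 0.006] 0.048 [90. 90. 87.]
scene left_bin_in 0.64 [400. 201.  92.  68.] [0.497 0.386 0.012] 0.047 [51. 49. 51.]
scene right_bin_in 0.91 [105. 232.  93.  72.] [ 0.493 -0.384  0.008] 0.048 [56. 55. 57.]
```

View pics/top.png

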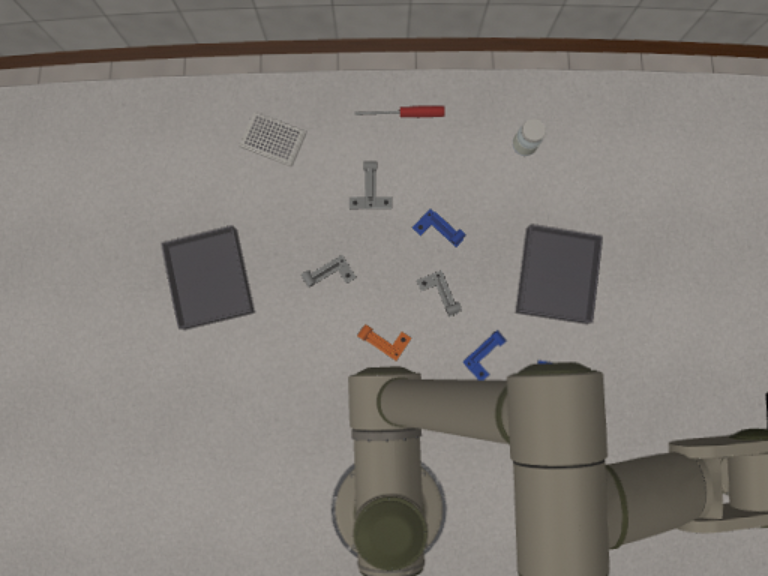

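View pics/scene.png

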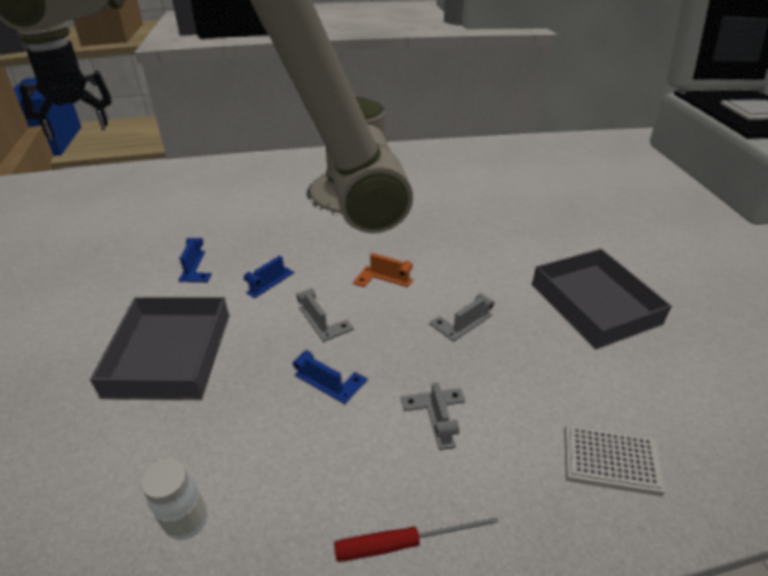

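The top view shows three grey brackets. Grey (440,290), barrel at the lower right and toe to the left, is the left-hand one. Grey (328,270), barrel at the left and toe to its right-hand side, is the right-hand one. The grey T at (370,190) is the centre bracket. The look-alikes are orange at (385,342) and blue at (440,228), (485,355) and (545,365). The bins are at (208,277) and (560,273).

Next I'll fit the poses from depth and check them in one close crop.

```bash
cat > fit.py <<'E'
from h import *
from scipy.optimize import minimize
from scipy.ndimage import distance_transform_edt
def model(side,toes=None):
    m=np.zeros((160,160),np.uint8)  # 1mm grid, idx = coord+80, [y,x]
    m[68:93,30:131]=1
    if side>0: m[80:128,104:131]=1
    else: m[33:80,104:131]=1
    return m
def fitbracket(P,side):
    """P world points of bracket mask; coarse web axis + footprint fit -> x,y,yaw"""
    P=P[~np.isnan(P[:,0])]; Q=P[(P[:,2]>0.002)&(P[:,2]<0.07)]
    m=model(side); D=(distance_transform_edt(m==0)); 
    w=Q[:,2]>0.025
    ys,xs=np.nonzero(m); area=np.stack([xs-80,ys-80],1)[::13]/1000
    from scipy.spatial import cKDTree
    tq=cKDTree(Q[:,:2])
    def cost(p):
        c,s=np.cos(p[2]),np.sin(p[2]); R=np.array([[c,-s],[s,c]])
        l=(Q[:,:2]-p[:2])@R*1000
        i=np.clip(np.round(l)+80,0,159).astype(int)
        a=np.minimum(D[i[:,1],i[:,0]],8)**2
        lw=l[w]; ok=lw[:,0]>-27
        b=np.minimum(np.maximum(np.abs(lw[ok,1])-4,0),10)**2
        g=np.minimum(tq.query(area@R.T+p[:2])[0]*1000,10)**2
        return a.mean()+(b.mean() if ok.any() else 100)+g.mean()*.5
    best=None
    for y in np.arange(0,2*np.pi,np.pi/12):
        r=minimize(cost,[*Q[:,:2].mean(0),y],method="Nelder-Mead",options=dict(initial_simplex=[[*Q[:,:2].mean(0),y],[Q[:,0].mean()+.02,Q[:,1].mean(),y],[Q[:,0].mean(),Q[:,1].mean()+.02,y],[*Q[:,:2].mean(0),y+.15]]))
        if best is None or r.fun<best.fun: best=r
    return best.x,best.fun
E
python3 - <<'E'
from fit import *
s=observe(); print(s["position"],np.round(s["tool_rot"],3).tolist())
for n in("top","scene"):
    im,d=cams.get_image(n); W=pts(n,d)
    if n=="top": cv2.imwrite("pics/crop.png",cv2.resize(im[150:230,180:340,::-1],(800,400),interpolation=cv2.INTER_CUBIC))
    for q,sd in(("left_bracket_mid",1),("right_bracket_mid",-1)):
        for r in cams.outline_of(n,q):
            c=im[r["mask"]].mean(0)
            if c.max()-c.min()>20: continue
            x,f=fitbracket(W[r["mask"]],sd); print(n,q,np.round(x,4),"yaw",np.degrees(x[2]).round(1),round(f,2))
    for q in("left_bin_in","right_bin_in"):
        r=cams.outline_of(n,q)
        if not r: continue
        p=W[r[0]["mask"]]; p=p[~np.isnan(p[:,0])]; p=p[(p[:,2]>.035)&(p[:,2]<.06)]
        print(n,q,cv2.minAreaRect((p[:,:2]*1000).astype(np.float32)))
E
```

```text
[ 0.1263491  -0.53527334  0.23131461] [[0.973, 0.23, -0.0], [0.23, -0.973, -0.0], [-0.0, -0.0, -1.0]]
top left_bracket_mid [ 0.4559 -0.1274  0.3512] yaw 20.1 2.05
top right_bracket_mid [ 0.5083  0.1299 -1.0218] yaw -58.5 2.6
top left_bin_in ((496.66558837890625, 381.69012451171875), (192.90220642089844, 163.47935485839844), 13.041730880737305)
top right_bin_in ((491.4725646972656, -373.2781677246094), (163.81793212890625, 193.43081665039062), 80.0323715209961)
scene left_bracket_mid [ 0.4608 -0.131   0.3744] yaw 21.4 2.44
scene right_bracket_mid [0.5147 0.1248 5.2422] yaw 300.4 2.99
scene left_bin_in ((498.2059631347656, 378.0404357910156), (194.271240234375, 163.11343383789062), 12.211185455322266)
scene right_bin_in ((494.099609375, -377.3006896972656), (161.6687774658203, 192.7128143310547), 79.9396743774414)
```

View pics/crop.png

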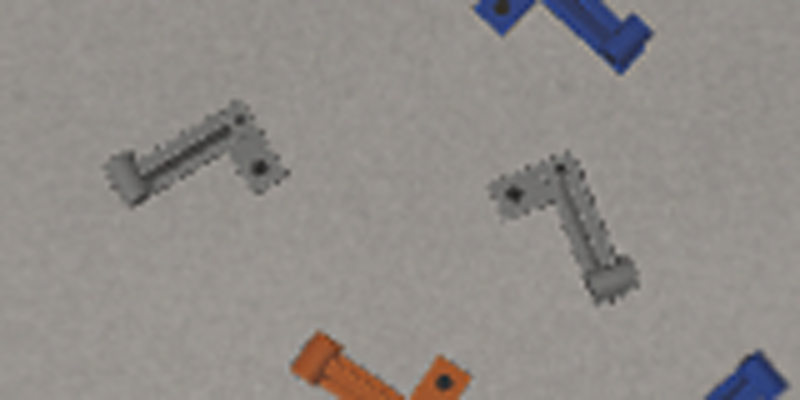

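The crop confirms both choices. The grey bracket on the right (565,230) is left-hand: barrel towards the viewer, toe left. The grey one on the left (195,155) is right-hand. I'll move above the left-hand bracket first.

Request:
move_arm:
  jaw: [8.5,8.5,8.5,8.5,8.5,8.5,8.5,8.5,8.5,8.5,8.5,8.5]
  dp:
    - [0,0,0]
    - [0,0,0]
    - [2.53,-1.45,0]
    - [2.53,-1.45,0]
    - [2.53,-1.45,0]
    - [2.53,-1.45,0]
    - [2.53,-1.45,0]
    - [2.53,-1.45,0]
    - [2.53,-1.45,0]
    - [2.53,-1.45,0]
    - [2.53,-1.45,0]
    - [2.53,-1.45,0]
  turn:
    - [0,0,-0.067]
    - [0,0,-0.067]
    - [0,0,0]
    - [0,0,0]
    - [0,0,0]
    - [0,0,0]
    - [0,0,0]
    - [0,0,0]
    - [0,0,0]
    - [0,0,0]
    - [0,0,0]
    - [0,0,0]

```text
time_s: 2.1
position: [0.3114, -0.3082, 0.2315]
tool_rot: [[0.934, 0.358, 0.0], [0.358, -0.934, -0.0], [0.0, 0.0, -1.0]]
ft_force: [-0.2, -0.0, -0.8]
grip_width: 0.0854
gripper_force: 0.0
```

Request:
move_arm:
  jaw: [8.5,8.5,8.5,8.5,8.5,8.5,8.5,8.5,8.5,8.5]
  dp:
    - [2.53,-1.45,0]
    - [2.53,-1.45,0]
    - [2.53,-1.45,0]
    - [2.53,-1.45,0]
    - [2.53,-1.45,0]
    - [2.53,-1.45,0]
    - [2.53,-1.45,0]
    - [2.53,-1.45,0]
    - [0,0,0]
    - [0,0,0]
  turn:
    - [0,0,0]
    - [0,0,0]
    - [0,0,0]
    - [0,0,0]
    - [0,0,0]
    - [0,0,0]
    - [0,0,0]
    - [0,0,0]
    - [0,0,0]
    - [0,0,0]

```text
time_s: 2.93
position: [0.4587, -0.1277, 0.2312]
tool_rot: [[0.933, 0.36, -0.0], [0.36, -0.933, -0.0], [-0.0, 0.0, -1.0]]
ft_force: [-0.3, -0.9, -0.2]
grip_width: 0.085
gripper_force: 0.0
```

```bash
cat > look.py <<'E'
from fit import *
import sys
def look(q,sd,pic=None):
    T=toolT(); im,d=cams.get_image("wrist"); W=pts("wrist",d,T)
    if pic: cv2.imwrite(pic,im[...,::-1])
    for r in cams.outline_of("wrist",q):
        c=im[r["mask"]].mean(0)
        P=W[r["mask"]]; z=P[:,2]
        if c.max()-c.min()>25 or (~np.isnan(z)).sum()<50: continue
        x,f=fitbracket(P[::max(1,len(P)//2500)],sd)
        print(q,round(r["p"],2),np.round(x,4),"yaw",np.degrees(x[2]).round(1),"cost",round(f,2),"z1,99",np.nanpercentile(z,[1,99]).round(3),len(P))
        goto(*x)
def goto(x,y,yaw):
    T=toolT(); R=T[:3,:3]; c=np.arctan2(R[1,0],R[0,0])
    a=(yaw-c+np.pi/2)%np.pi-np.pi/2; y2=c+a
    d=np.array([x,y])-T[:2,3]; X=np.array([np.cos(y2),np.sin(y2)]); Y=np.array([X[1],-X[0]])
    print("  turn z rad",round(-a,3),"then dp cm",np.round([d@X*100,d@Y*100],2),"tcp",T[:3,3].round(4),"toolyaw",np.degrees(c).round(1),"t",round(observe()["time_s"],2),"j6",np.round(observe()["q"],0))
E
python3 -c "
from look import *
look('left_bracket_mid',1,'pics/w1.png')"
```

```text
left_bracket_mid 0.77 [ 0.4558 -0.1302  0.364 ] yaw 20.9 cost 0.48 z1,99 [-0.001  0.046] 1874
  turn z rad 0.002 then dp cm [-0.25  0.04] tcp [ 0.458  -0.129   0.2313] toolyaw 21.0 t 3.03 j6 [-30.  14.  86.  -0.  80.  39.]
```

View pics/w1.png

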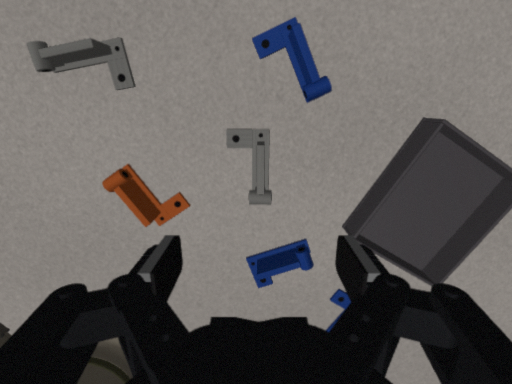

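The wrist view shows the grey left-hand bracket centred at (260,165), with clear space either side for the fingers. I'll descend and grip.

Request:
move_arm:
  jaw: [7,7,7,7,7,7,7,7,7,7,7,7]
  dp:
    - [-0.25,0.04,2.2]
    - [0,0,2.4]
    - [0,0,2.4]
    - [0,0,2.4]
    - [0,0,2.4]
    - [0,0,2.4]
    - [0,0,2.4]
    - [0,0,2.0]
    - [0,0,1.6]
    - [0,0,1.1]
    - [0,0,0.5]
    - [0,0,0]
  turn:
    - [0,0,0]
    - [0,0,0]
    - [0,0,0]
    - [0,0,0]
    - [0,0,0]
    - [0,0,0]
    - [0,0,0]
    - [0,0,0]
    - [0,0,0]
    - [0,0,0]
    - [0,0,0]
    - [0,0,0]

```text
time_s: 4.03
position: [0.4554, -0.1306, 0.0127]
tool_rot: [[0.934, 0.356, -0.001], [0.356, -0.934, 0.001], [-0.001, -0.001, -1.0]]
ft_force: [0.4, -0.2, -0.6]
grip_width: 0.0701
gripper_force: 0.0
```

Request:
move_arm:
  jaw: [0,0,0,0,0,0,0,0,0,0,0,0]
  dp:
    - [0,0,0]
    - [0,0,0]
    - [0,0,0]
    - [0,0,0]
    - [0,0,0]
    - [0,0,0]
    - [0,0,0]
    - [0,0,0]
    - [0,0,0]
    - [0,0,0]
    - [0,0,0]
    - [0,0,0]
  turn:
    - [0,0,0]
    - [0,0,0]
    - [0,0,0]
    - [0,0,0]
    - [0,0,0]
    - [0,0,0]
    - [0,0,0]
    - [0,0,0]
    - [0,0,0]
    - [0,0,0]
    - [0,0,0]
    - [0,0,0]
  force: 50

```text
time_s: 5.03
position: [0.4563, -0.13, 0.0139]
tool_rot: [[0.934, 0.358, 0.001], [0.358, -0.934, -0.001], [0.001, 0.001, -1.0]]
ft_force: [0.1, 0.8, 6.0]
grip_width: 0.0092
gripper_force: 49.3
```

Request:
move_arm:
  jaw: [0,0,0,0,0,0,0,0,0,0,0,0]
  dp:
    - [0,0,-0.7]
    - [0,0,-1.3]
    - [0,0,-2]
    - [0,0,-2]
    - [0,0,-2]
    - [0,0,-2]
    - [0,0,-2]
    - [0.4,-1.25,0]
    - [0.75,-2.35,0]
    - [0.75,-2.35,0]
    - [0.75,-2.35,0]
    - [0.75,-2.35,0]
  turn:
    - [0,0,0]
    - [0,0,0]
    - [0,0,0]
    - [0,0,0.037]
    - [0,0,0.037]
    - [0,0,0.037]
    - [0,0,0.036]
    - [0,0,0]
    - [0,0,0]
    - [0,0,0]
    - [0,0,0]
    - [0,0,0]

```text
time_s: 6.03
position: [0.4658, -0.0174, 0.1336]
tool_rot: [[0.976, 0.217, -0.0], [0.217, -0.976, 0.0], [-0.0, -0.0, -1.0]]
ft_force: [0.6, -0.9, -1.7]
grip_width: 0.0092
gripper_force: 48.9
```

Request:
move_arm:
  jaw: [0,0,0,0,0,0,0,0,0,0,0,0]
  dp:
    - [0.75,-2.35,0]
    - [0.75,-2.35,0]
    - [0.75,-2.35,0]
    - [0.75,-2.35,0]
    - [0.75,-2.35,0]
    - [0.75,-2.35,0]
    - [0.75,-2.35,0]
    - [0.75,-2.35,0]
    - [0.75,-2.35,0]
    - [0.75,-2.35,0]
    - [0.75,-2.35,0]
    - [0.75,-2.35,0]
  turn:
    - [0,0,0]
    - [0,0,0]
    - [0,0,0]
    - [0,0,0]
    - [0,0,0]
    - [0,0,0]
    - [0,0,0]
    - [0,0,0]
    - [0,0,0]
    - [0,0,0]
    - [0,0,0]
    - [0,0,0]

```text
time_s: 7.03
position: [0.4923, 0.2774, 0.1335]
tool_rot: [[0.976, 0.217, -0.001], [0.217, -0.976, -0.0], [-0.001, 0.0, -1.0]]
ft_force: [-0.2, -0.8, -1.8]
grip_width: 0.0095
gripper_force: 48.9
```

Request:
move_arm:
  jaw: [0,0,0,0,0,0]
  dp:
    - [0.75,-2.35,0]
    - [0.75,-2.35,0]
    - [0.75,-2.35,0]
    - [0.35,-1.1,0]
    - [0,0,0]
    - [0,0,0]
  turn:
    - [0,0,0]
    - [0,0,0]
    - [0,0,0]
    - [0,0,0]
    - [0,0,0]
    - [0,0,0]

```text
time_s: 7.53
position: [0.5001, 0.3611, 0.1331]
tool_rot: [[0.976, 0.218, -0.001], [0.218, -0.976, -0.001], [-0.001, 0.001, -1.0]]
ft_force: [-0.6, -0.2, -2.9]
grip_width: 0.0093
gripper_force: 48.9
```

```bash
cat > binlook.py <<'E'
from look import *
def binlook(q,br,side,pic):
    T=toolT(); im,d=cams.get_image("wrist"); W=pts("wrist",d,T); cv2.imwrite(pic,im[...,::-1])
    r=cams.outline_of("wrist",q); print(len(r))
    if r:
        p=W[r[0]["mask"]]; p=p[~np.isnan(p[:,0])]; p=p[(p[:,2]>.04)&(p[:,2]<.05)]; print(cv2.minAreaRect((p[:,:2]*1000).astype(np.float32)))
    n="top"; im,d=cams.get_image(n); W=pts(n,d)
    r=cams.outline_of(n,q)
    if r:
        p=W[r[0]["mask"]]; p=p[~np.isnan(p[:,0])]; p=p[(p[:,2]>.035)&(p[:,2]<.06)]; print("top",cv2.minAreaRect((p[:,:2]*1000).astype(np.float32)))
    s=observe(); print(s["position"],s["grip_width"],np.round(s["q"]))
E
python3 -c "
from binlook import *
binlook('left_bin_in',0,0,'pics/w2.png')"
```

```text
0
top ((496.55023193359375, 380.903564453125), (192.4892120361328, 160.99436950683594), 13.022467613220215)
[0.50059226 0.36035895 0.13351928] 0.009543960580841723 [ 25.  33.  72.  -0.  75. 102.]
```

View pics/w2.png

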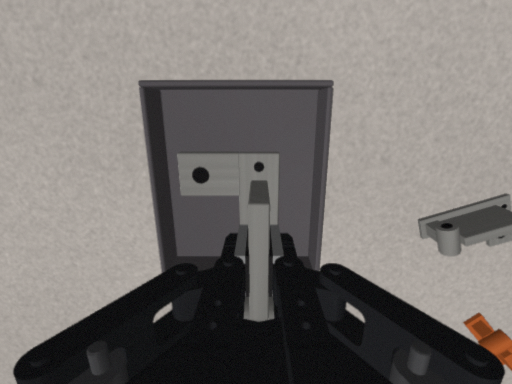

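The wrist view shows the left bracket gripped upright above the bin. Its foot spans columns 180-280, inside the walls at 160-320. I'll lower it and release.

Request:
move_arm:
  jaw: [0,0,0,0,0,0,0,0,0,0]
  dp:
    - [0,-0.4,1]
    - [0,0,1.6]
    - [0,0,1.8]
    - [0,0,1.8]
    - [0,0,1.8]
    - [0,0,1.4]
    - [0,0,1.0]
    - [0,0,0.6]
    - [0,0,0.3]
    - [0,0,0.1]
  turn:
    - [0,0,0]
    - [0,0,0]
    - [0,0,0]
    - [0,0,0]
    - [0,0,0]
    - [0,0,0]
    - [0,0,0]
    - [0,0,0]
    - [0,0,0]
    - [0,0,0]

```text
time_s: 8.57
position: [0.4997, 0.3653, 0.0192]
tool_rot: [[0.976, 0.217, -0.0], [0.217, -0.976, -0.0], [-0.0, -0.0, -1.0]]
ft_force: [0.5, -0.8, -1.3]
grip_width: 0.0097
gripper_force: 48.9
```

Request:
move_arm:
  jaw: [0,0,0,3.5,3.5,3.5,3.5,3.5,3.5,3.5]
  dp:
    - [0,0,0.05]
    - [0,0,0]
    - [0,0,0]
    - [0,0,0]
    - [0,0,0]
    - [0,0,0]
    - [0,0,0]
    - [0,0,0]
    - [0,0,0]
    - [0,0,0]
  turn:
    - [0,0,0]
    - [0,0,0]
    - [0,0,0]
    - [0,0,0]
    - [0,0,0]
    - [0,0,0]
    - [0,0,0]
    - [0,0,0]
    - [0,0,0]
    - [0,0,0]

```text
time_s: 9.4
position: [0.4996, 0.3654, 0.0188]
tool_rot: [[0.976, 0.217, 0.0], [0.217, -0.976, 0.0], [0.0, -0.0, -1.0]]
ft_force: [-0.6, 0.2, -0.6]
grip_width: 0.0351
gripper_force: 0.0
```

Request:
move_arm:
  jaw: [3.5,3.5,3.5,3.5,3.5,3.5,7,7,7,7,7,7]
  dp:
    - [0,0,-1]
    - [0,0,-2]
    - [0,0,-2]
    - [0,0,-2]
    - [0,0,-2]
    - [0,0,-2]
    - [0,0,-2]
    - [0,0,-2]
    - [0,0,-2]
    - [0,0,-2]
    - [0,0,-2]
    - [0,0,0]
  turn:
    - [0,0,0]
    - [0,0,0]
    - [0,0,0]
    - [0,0,0]
    - [0,0,0]
    - [0,0,0.1135]
    - [0,0,0.1135]
    - [0,0,0.1135]
    - [0,0,0.1135]
    - [0,0,0.1135]
    - [0,0,0.1135]
    - [0,0,0.1135]

```text
time_s: 10.4
position: [0.5005, 0.3658, 0.2341]
tool_rot: [[0.836, -0.549, 0.007], [-0.549, -0.836, 0.003], [0.004, -0.007, -1.0]]
ft_force: [1.0, -0.3, 0.5]
grip_width: 0.0699
gripper_force: 0.0
```

Request:
move_arm:
  jaw: [7,7,7,7,7,7,7,7,7,7,7,7]
  dp:
    - [0,0,0]
    - [0,0,0]
    - [0,0,0]
    - [0,0,0]
    - [2.6,1.42,0]
    - [2.6,1.42,0]
    - [2.6,1.42,0]
    - [2.6,1.42,0]
    - [2.6,1.42,0]
    - [2.6,1.42,0]
    - [2.6,1.42,0]
    - [2.6,1.42,0]
  turn:
    - [0,0,0.1135]
    - [0,0,0.1135]
    - [0,0,0.1135]
    - [0,0,0.1135]
    - [0,0,0]
    - [0,0,0]
    - [0,0,0]
    - [0,0,0]
    - [0,0,0]
    - [0,0,0]
    - [0,0,0]
    - [0,0,0]

```text
time_s: 11.4
position: [0.5408, 0.0886, 0.2207]
tool_rot: [[0.575, -0.818, -0.01], [-0.818, -0.575, 0.03], [-0.03, -0.009, -0.999]]
ft_force: [0.5, -1.1, -0.8]
grip_width: 0.0699
gripper_force: 0.0
```

Request:
move_arm:
  jaw: [7,7,7]
  dp:
    - [0,0,0]
    - [0,0,0]
    - [0,0,0]
  turn:
    - [0,0,0]
    - [0,0,0]
    - [0,0,0]

```text
time_s: 11.65
position: [0.5408, 0.0904, 0.2204]
tool_rot: [[0.575, -0.818, -0.01], [-0.818, -0.575, 0.031], [-0.031, -0.009, -0.999]]
ft_force: [-0.3, 0.3, -0.1]
grip_width: 0.0696
gripper_force: 0.0
```

```bash
python3 -c "
from look import *
look('right_bracket_mid',-1,'pics/w3.png')
im,d=cams.get_image('top'); W=pts('top',d)
for r in cams.outline_of('top','left_bracket_mid'):
    c=im[r['mask']].mean(0)
    if c.max()-c.min()<20: print(np.nanmedian(W[r['mask']],0).round(3), np.nanpercentile(W[r['mask']][:,2],[5,99]).round(3), fitbracket(W[r['mask']]-[0,0,.005],1))
"
```

```text
right_bracket_mid 0.78 [0.5091 0.126  5.2531] yaw 301.0 cost 0.5 z1,99 [0.002 0.046] 1779
  turn z rad 0.073 then dp cm [-4.63  0.91] tcp [0.5408 0.091  0.2202] toolyaw -54.8 t 11.75 j6 [ -4.  22.  76.   2.  83. 141.]
[0.497 0.392 0.007] [0.001 0.049] (array([0.46972948, 0.44858554, 3.3534315 ]), np.float64(121.97552451666041))
[0.507 0.367 0.016] [0.006 0.056] (array([0.49932272, 0.36701649, 6.50893133]), np.float64(2.895278468958956))
[ 0.493 -0.38   0.006] [-0.     0.048] (array([ 0.45907234, -0.43956637,  6.08238863]), np.float64(118.24883198111559))
```

View pics/w3.png

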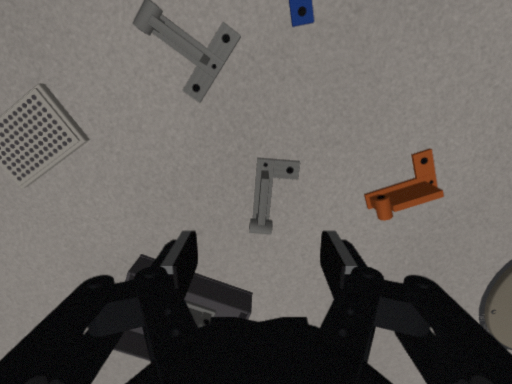

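The left bracket stands in its bin. The wrist view shows the right-hand bracket at (264,195). The tool ended slightly tilted, so I'll compute the correction.

```bash
cat > corr.py <<'E'
from look import *
from scipy.spatial.transform import Rotation as Ro
def corr(x,y,z,yawdeg):
    T=toolT(); c,s=np.cos(np.radians(yawdeg)),np.sin(np.radians(yawdeg))
    G=np.array([[c,s,0],[s,-c,0],[0,0,-1.]])
    print("turn",Ro.from_matrix(T[:3,:3].T@G).as_rotvec().round(3),"then dp cm",(G.T@(np.array([x,y,z])-T[:3,3])*100).round(2))
E
python3 -c "
from corr import *
corr(.5091,.126,.20,-59)"
```

```text
turn [-0.008  0.031  0.073] then dp cm [-4.63  0.91  2.  ]
```

Request:
move_arm:
  jaw: [7,7,7,7,7,7,7,7]
  dp:
    - [0,0,0]
    - [0,0,0]
    - [0,0,0]
    - [-1.6,0.3,0.7]
    - [-1.5,0.3,0.7]
    - [-1.5,0.3,0.6]
    - [0,0,0]
    - [0,0,0]
  turn:
    - [-0.004,0.015,0.037]
    - [-0.004,0.016,0.036]
    - [0,0,0]
    - [0,0,0]
    - [0,0,0]
    - [0,0,0]
    - [0,0,0]
    - [0,0,0]

```text
time_s: 12.52
position: [0.5094, 0.1254, 0.2]
tool_rot: [[0.516, -0.857, -0.0], [-0.857, -0.516, 0.0], [-0.0, 0.0, -1.0]]
ft_force: [0.3, -0.5, 0.8]
grip_width: 0.0699
gripper_force: 0.0
```

```bash
python3 -c "
from corr import *
look('right_bracket_mid',-1)
corr(.5091,.126,.0135,-59)"
```

```text
right_bracket_mid 0.88 [0.5084 0.1266 5.2496] yaw 300.8 cost 0.35 z1,99 [0.002 0.046] 2192
  turn z rad 0.003 then dp cm [-0.26  0.06] tcp [0.5102 0.1247 0.2003] toolyaw -59.1 t 12.62 j6 [  1.  21.  81.  -0.  78. 150.]
turn [-0.    -0.    -0.001] then dp cm [-0.17  0.03 18.68]
```

Request:
move_arm:
  jaw: [7,7,7,7,7,7,7,7,7,7,7,7]
  dp:
    - [-0.2,0.05,1.5]
    - [0,0,2]
    - [0,0,2.2]
    - [0,0,2.2]
    - [0,0,2.2]
    - [0,0,2.2]
    - [0,0,2.0]
    - [0,0,1.8]
    - [0,0,1.3]
    - [0,0,0.8]
    - [0,0,0.45]
    - [0,0,0]
  turn:
    - [0,0,0]
    - [0,0,0]
    - [0,0,0]
    - [0,0,0]
    - [0,0,0]
    - [0,0,0]
    - [0,0,0]
    - [0,0,0]
    - [0,0,0]
    - [0,0,0]
    - [0,0,0]
    - [0,0,0]

```text
time_s: 13.62
position: [0.5083, 0.126, 0.0129]
tool_rot: [[0.514, -0.858, -0.001], [-0.858, -0.514, -0.0], [-0.0, 0.001, -1.0]]
ft_force: [0.5, -0.0, -0.5]
grip_width: 0.0701
gripper_force: 0.0
```

Request:
move_arm:
  jaw: [0,0,0,0,0,0,0,0,0,0,0,0]
  dp:
    - [0,0,0]
    - [0,0,0]
    - [0,0,0]
    - [0,0,0]
    - [0,0,0]
    - [0,0,0]
    - [0,0,0]
    - [0,0,0]
    - [0,0,0]
    - [0,0,0]
    - [0,0,0]
    - [0,0,0]
  turn:
    - [0,0,0]
    - [0,0,0]
    - [0,0,0]
    - [0,0,0]
    - [0,0,0]
    - [0,0,0]
    - [0,0,0]
    - [0,0,0]
    - [0,0,0]
    - [0,0,0]
    - [0,0,0]
    - [0,0,0]
  force: 50

```text
time_s: 14.62
position: [0.5085, 0.1264, 0.0139]
tool_rot: [[0.514, -0.858, 0.001], [-0.858, -0.514, -0.0], [0.001, -0.001, -1.0]]
ft_force: [-0.9, 0.7, 5.5]
grip_width: 0.0093
gripper_force: 49.9
```

Request:
move_arm:
  jaw: [0,0,0,0,0,0,0,0,0,0,0,0]
  dp:
    - [0,0,-0.7]
    - [0,0,-1.3]
    - [0,0,-2]
    - [0,0,-2]
    - [0,0,-2]
    - [0,0,-2]
    - [0,0,-2]
    - [0,0,0]
    - [0,0,0]
    - [0,0,0]
    - [0,0,0]
    - [0,0,0]
  turn:
    - [0,0,0]
    - [0,0,0]
    - [0,0,0]
    - [0,0,-0.095]
    - [0,0,-0.095]
    - [0,0,-0.095]
    - [0,0,-0.095]
    - [0,0,-0.095]
    - [0,0,-0.095]
    - [0,0,-0.095]
    - [0,0,-0.095]
    - [0,0,-0.095]

```text
time_s: 15.62
position: [0.5076, 0.1263, 0.1334]
tool_rot: [[0.985, -0.171, -0.001], [-0.171, -0.985, -0.0], [-0.001, 0.0, -1.0]]
ft_force: [0.8, -0.6, -1.6]
grip_width: 0.0094
gripper_force: 48.9
```

Request:
move_arm:
  jaw: [0,0,0,0,0,0,0,0,0,0,0,0]
  dp:
    - [0,0,0]
    - [0.2,1.1,0]
    - [0.33,2.2,0]
    - [0.33,2.2,0]
    - [0.33,2.2,0]
    - [0.33,2.2,0]
    - [0.33,2.2,0]
    - [0.33,2.2,0]
    - [0.33,2.2,0]
    - [0.33,2.2,0]
    - [0.33,2.2,0]
    - [0.33,2.2,0]
  turn:
    - [0,0,0]
    - [0,0,0]
    - [0,0,0]
    - [0,0,0]
    - [0,0,0]
    - [0,0,0]
    - [0,0,0]
    - [0,0,0]
    - [0,0,0]
    - [0,0,0]
    - [0,0,0]
    - [0,0,0]

```text
time_s: 16.62
position: [0.5015, -0.109, 0.1334]
tool_rot: [[0.984, -0.179, -0.001], [-0.179, -0.984, -0.0], [-0.001, 0.0, -1.0]]
ft_force: [-0.4, -0.4, -2.8]
grip_width: 0.0091
gripper_force: 48.9
```

Request:
move_arm:
  jaw: [0,0,0,0,0,0,0,0,0,0,0,0]
  dp:
    - [0.33,2.2,0]
    - [0.33,2.2,0]
    - [0.33,2.2,0]
    - [0.33,2.2,0]
    - [0.33,2.2,0]
    - [0.33,2.2,0]
    - [0.33,2.2,0]
    - [0.33,2.2,0]
    - [0.33,2.2,0]
    - [0.33,2.2,0]
    - [0.15,1.1,0]
    - [0,0,0]
  turn:
    - [0,0,0]
    - [0,0,0]
    - [0,0,0]
    - [0,0,0]
    - [0,0,0]
    - [0,0,0]
    - [0,0,0]
    - [0,0,0]
    - [0,0,0]
    - [0,0,0]
    - [0,0,0]
    - [0,0,0]

```text
time_s: 17.62
position: [0.4947, -0.343, 0.1331]
tool_rot: [[0.984, -0.18, -0.001], [-0.18, -0.984, -0.0], [-0.001, 0.001, -1.0]]
ft_force: [-0.3, 1.1, -2.0]
grip_width: 0.0092
gripper_force: 49.0
```

```bash
python3 -c "
from binlook import *
from corr import *
binlook('right_bin_in',0,0,'pics/w4.png')
corr(.4956,-.361,.019,-10)"
```

```text
1
((489.4945373535156, -377.05157470703125), (160.533203125, 188.5509796142578), 80.12234497070312)
top ((485.15863037109375, -357.8251647949219), (243.81109619140625, 86.0325927734375), 21.9465389251709)
[ 0.49547122 -0.33956633  0.13339982] 0.009366608267457124 [-46.  32.  75.  -0.  74.  54.]
turn [-0.     0.001 -0.002] then dp cm [ 0.38  2.11 11.44]
```

View pics/w4.png

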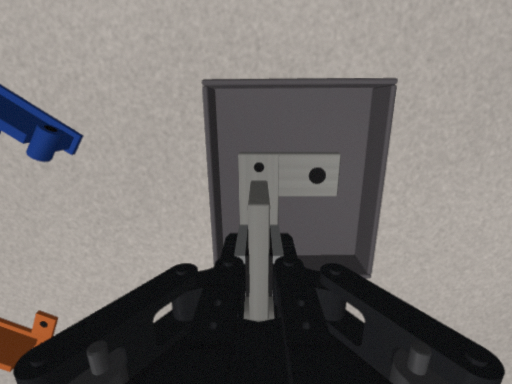

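The right bracket is held upright above the right bin. It needs 2.1 cm more along tool y, since its foot spans columns 238-340 between walls at about 210-385. I'll shift, lower and release.

Request:
move_arm:
  jaw: [0,0,0,0,0,0,0,0,0,0,0,0]
  dp:
    - [0.1,1,0]
    - [0,1,0]
    - [0,0,1]
    - [0,0,1.6]
    - [0,0,1.8]
    - [0,0,1.8]
    - [0,0,1.8]
    - [0,0,1.4]
    - [0,0,1.0]
    - [0,0,0.6]
    - [0,0,0.3]
    - [0,0,0.15]
  turn:
    - [0,0,0]
    - [0,0,0]
    - [0,0,0]
    - [0,0,0]
    - [0,0,0]
    - [0,0,0]
    - [0,0,0]
    - [0,0,0]
    - [0,0,0]
    - [0,0,0]
    - [0,0,0]
    - [0,0,0]

```text
time_s: 18.82
position: [0.4929, -0.3606, 0.0189]
tool_rot: [[0.985, -0.175, -0.001], [-0.175, -0.985, 0.0], [-0.001, 0.0, -1.0]]
ft_force: [-3.4, 3.2, 8.6]
grip_width: 0.0093
gripper_force: 50.4
```

Request:
move_arm:
  jaw: [0,0,3.5,3.5,3.5,3.5,3.5,3.5,3.5]
  dp:
    - [0,0,0]
    - [0,0,0]
    - [0,0,0]
    - [0,0,0]
    - [0,0,0]
    - [0,0,0]
    - [0,0,0]
    - [0,0,0]
    - [0,0,0]
  turn:
    - [0,0,0]
    - [0,0,0]
    - [0,0,0]
    - [0,0,0]
    - [0,0,0]
    - [0,0,0]
    - [0,0,0]
    - [0,0,0]
    - [0,0,0]

```text
time_s: 19.57
position: [0.493, -0.3606, 0.0189]
tool_rot: [[0.985, -0.175, -0.0], [-0.175, -0.985, -0.0], [-0.0, 0.0, -1.0]]
ft_force: [0.7, 0.6, -0.6]
grip_width: 0.035
gripper_force: 0.0
```

Request:
move_arm:
  jaw: [3.5,3.5,3.5,3.5,3.5,3.5,3.5,3.5,3.5,3.5,3.5,3.5]
  dp:
    - [0,0,-1]
    - [0,0,-2]
    - [0,0,-2]
    - [0,0,-2]
    - [0,0,-2]
    - [0,0,-2]
    - [0,0,-2]
    - [0,0,-2]
    - [0,0,-2]
    - [0,0,-1]
    - [0,0,0]
    - [0,0,0]
  turn:
    - [0,0,0]
    - [0,0,0]
    - [0,0,0]
    - [0,0,0]
    - [0,0,0]
    - [0,0,0]
    - [0,0,0]
    - [0,0,0]
    - [0,0,0]
    - [0,0,0]
    - [0,0,0]
    - [0,0,0]

```text
time_s: 20.57
position: [0.4929, -0.3604, 0.1988]
tool_rot: [[0.985, -0.175, -0.0], [-0.175, -0.985, -0.0], [-0.0, 0.0, -1.0]]
ft_force: [-0.3, 0.9, 0.0]
grip_width: 0.0349
gripper_force: 0.0
```

```bash
python3 -c "
from look import *
look('right_bracket_mid',-1)
im,d=cams.get_image('scene'); cv2.imwrite('pics/end.png',cv2.resize(im[...,::-1],None,fx=1.5,fy=1.5))"
```

```text
right_bracket_mid 0.79 [ 0.492  -0.361  -0.1785] yaw -10.2 cost 0.34 z1,99 [0.008 0.051] 2344
  turn z rad 0.002 then dp cm [-0.05  0.09] tcp [ 0.4927 -0.3602  0.1975] toolyaw -10.1 t 20.67 j6 [-47.  29.  67.  -0.  83.  53.]
```

View pics/end.png

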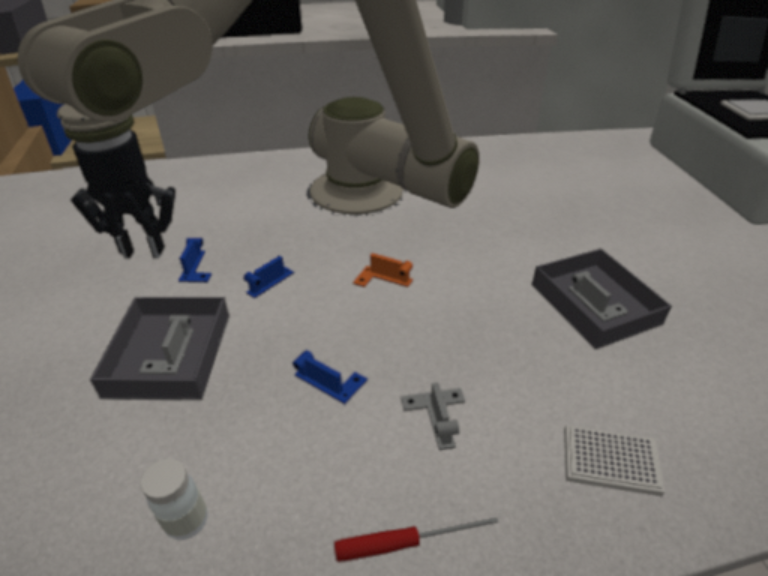

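Both brackets stand upright in their bins, at (170,345) and (598,293). The centre bracket at (437,410) hasn't moved and the gripper is clear.

```bash
python3 -c "
from rig import ticket
print(ticket.close_job())"
```

```text
the job is handed in; nothing more can be done
None
```

The left-hand bracket is in the left bin and the right-hand bracket in the right bin, both upright on their feet, with the centre bracket left where it was; the job was handed in at about 21 s, and no verdict came back.

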